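# Dead battery pack through the return-box flap

## Robot

A 7-joint arm with a two-finger parallel gripper is mounted at the origin on the work surface. World frame = base frame: x ahead of the robot, y to its left, z up, the work surface at z = 0. Lengths are in m, angles in degrees, forces in N, time in s.
With the tool pointing down it reaches from about 0.425 to 0.95 m from the base axis. Payload 16.7 kg.
Tool frame: the origin (TCP) lies between the finger pads; the fingertips stand 11 mm ahead of it and the grasp point (between the pads) lies 8 mm behind it; z points along the fingers, x is the direction in which the jaws open and shut, and the axes are right-handed (so a half turn about z gives the same grasp; the last joint's range is limited). The gripper opens to 94 mm and grips with 3 to 60 N. Pads are 16 mm wide; open, the fingers measure 119 mm over their backs; the gripper's body (75 mm by 177 mm) begins 78 mm behind the grasp point.
Start: joints at [-77.378, 24.414, 4.234, 92.017, -1.954, 63.644, -3.845], TCP at [0.244, 0.629, 0.216] pointing down, gripper open.
Joint ranges: [-163.25, 163.25], [-28.42, 122.38], [-70.27, 78.77], [12.13, 141.07], [-58.53, 238.53], [9.26, 117.41], [-156.51, 156.51]. Speed limits (degrees/s): [108.29, 108.29, 136.94, 136.94, 172.46, 172.46, 172.46].

## Interface

Orientations are given as [roll, pitch, yaw] about the fixed x, y, z axes, in that order (R = Rz(yaw) Ry(pitch) Rx(roll)).
In Python, from station import env, camera, workorder gives the robot as it stands.
- The arm moves only by the tool drive_tool, never from a script. Its argument "moves" is one flat list of numbers, 7 for each row, row after row: the opening in per cent of the stroke, from 0 (shut) to 100 (fully open), then the shift along the tool's x, y, z in cm, then the turn, a rotation vector about the tool's x, y, z in rad. A call has 1 to 10 rows; each row shifts and turns the commanded pose from where the row before left it, along the tool's axes as they then stand; what a row does not reach is not made up. A row lasts 1/8 s, in which the tool goes at most 62.5 mm and 10.7 degrees, less where a joint would pass 70% of its speed; a pose out of reach is approached as far as the arm can. A call with a gripper value outside its range is refused whole. The fingers move at their own pace and stop on an object; "grip_force" is the grip in N (left out, the last holds). Time passes only in rows, so rows that do not move let the fingers close. It gives the time, the measured TCP pose, the force and the opening at its end, in the units of the state.
- env.get_state(): the state, without advancing time (a new reading comes with each control period).
- camera(name): name is "scene" or "side" or "wrist"; returns a dict with "image" (400x640x3 uint8, blue, green, red), "fx", "fy", "cx", "cy" (pixels), "world_from_camera" (4x4, takes a point from camera to world coordinates); the wrist camera has in their place "T_tool_cam" (4x4, takes a point from camera to tool coordinates, whose origin is the TCP and whose axes are the tool frame's). Camera axes: x right, y down, z forward; pixel columns grow to the right and rows downward; lengths in m; the calibration is good to about 2 mm. A picture is of the moment at which its call begins: read the wrist's pose just before it. There is no depth.
- workorder.finish_job(): hands the job in, once; it reports no verdict.
The state is a dict: "t": time; "joint_pos": joint angles; "joint_vel": joint speeds; "effort": joint torques, N m; "position": TCP position; "ee_rot": TCP orientation; "wrist_force": force on the tool from outside, world axes, zero at the start; "wrist_torque": the same for the moment, N m; "grip_width": finger opening in m.
Only numpy, scipy, OpenCV 4.12 (cv2) and the standard library are available. Lean on these libraries where they do the work, as an engineer would, in place of code of your own. Each camera call takes 0.05 s, during which the arm holds its last target. There are 200 camera calls.

## Task

The yellow battery pack is dead: keeping it flat on the bench, push it with the fingertips in front of the orange flap of the battery return box and, with a gentle, steady push and without batting it, slide it in under the flap, which the pack swings open, until it is wholly inside and far enough in for the flap to drop behind it. Then draw the fingers out so that the flap falls fully shut behind it. Do not grip, lift or tip the pack, and leave the blue pack, the solder reel, the green bottle and the screwdriver where they are.

Things in the scene. Friction and masses are not known exactly. Their poses are not given: they have to be found in the camera images.
- mouth (a point): Battery return box, fixed: grey 4 mm side walls, clear roof (top 74 mm up) and back, no floor or sill (the bench runs on inside). The point is on the bench at the middle of its mouth, in the plane of the shut flap; x points straight into the box, y left as seen looking in, z up. The mouth is 104 mm wide, the inside 186 mm deep.
- hinge (a point): Middle of the fixed 5 mm hinge rod across the top of the mouth, 70 mm above the bench; 67 mm is free under it once the flap is swung in. Same axes as the mouth.
- rail_end (a point): Outer end of the left guide rail, on the bench. Two fixed rails, 14 mm high and 4 mm thick, mirror images, flare from the edges of the mouth to 50 mm in front of it, where they stand about 165 mm apart. Same axes as the mouth.
- flap (a joint): Orange flap, a light plate 98 mm wide, 50 mm tall and 3 mm thick (about 50 g) hung from the hinge rod along its top. 0 = shut, hanging straight down; grows to 1.35 rad as its lower edge swings into the box. It cannot swing outwards. It falls shut by itself when nothing holds it. Lying on the pack it stands at about 0.5 rad and reaches 25 mm into the box, so the pack's rear must be pushed more than 25 mm past the mouth to let it fall.
- flap_edge (a point): Middle of the flap's lower edge, 18 mm above the bench when shut; it moves with the flap.
- yellow_pack_center (a point): Centre (12 mm up) of the yellow battery pack with two black bands, a rigid block loose and flat on the bench: 70 mm along its x, 50 mm along its y, 24 mm high; 0.14 to 0.28 kg. It starts left or right of the mouth's middle line by 70 to 105 mm, 100 to 130 mm before the flap plane, its x within 15 degrees of the box's.
- blue_pack_center (a point): Centre of the blue (good) battery pack, same shape and size as the yellow one, lying on the other side of the mouth's middle line. Not to be disturbed.
- reel_center (a point): Centre of the red solder reel standing on its flange beside the box, 56 mm in diameter, 44 mm tall. Not to be disturbed.
- flux_center (a point): Centre of the green bottle with a red cap, upright beside the box, 34 mm in diameter, 85 mm tall. Not to be disturbed.
- screwdriver_grip (a point): Middle of the handle of the screwdriver that lies on the bench to the left of the box. Not to be disturbed.
There are look-alikes about, which are no part of the job. There is more than one size of the part that bears yellow_pack_center; the job needs the largest.

How it is judged:
By the outcome, as a careful person would: the job done as asked, in the order asked, and still so for the second after the job is handed in, with the robot touching nothing.
It also fails if it takes over 54 s, if anything falls off the work surface, if the arm or the gripper's body presses on something with over 40 N, if the wrist force passes 120 N, or if a joint passes its speed limit or range.

## Working session

There is one attempt and no reset: what is moved stays moved. The work goes in short steps, Python scripts to look and compute and a tool call to move; the robot and the scene stay as the last step left them, time stands still between calls to the robot, and variables do not carry over. Pictures are saved under pics/ and viewed, about 8 in all and at most 12, crops included, and the job is handed in when it is done.

Besides the shell and the picture viewer there is one more tool, called after "Request:" as name(argument=value, ...), one argument or row to a line, values as JSON. drive_tool: Moves the arm, as the interface text tells. Its arguments: {"type":"object","properties":{"moves":{"type":"array"},"grip_force":{"type":"number"}},"required":["moves"]}

```bash
mkdir -p pics
cat > h.py <<'E'
import numpy as np, cv2
from scipy.spatial.transform import Rotation as R
from station import env, camera, workorder
def shot(n,f=None):
    c=camera(n)
    if f: cv2.imwrite('pics/'+f,c['image'])
    return c
def ray(c,uv,z,T=None):
    T=np.array(c['world_from_camera']) if T is None else T
    d=T[:3,:3]@np.array([(uv[0]-c['cx'])/c['fx'],(uv[1]-c['cy'])/c['fy'],1]);o=T[:3,3]
    return o+d*(z-o[2])/d[2]
E
python3 - <<'E'
from h import *
print(env.get_state())
for n in ('scene','side'):
    c=shot(n,n+'0.png');print(n,c['fx'],c['cx'],c['cy'],np.round(c['world_from_camera'],3).tolist())
E
```

```text
{'t': 0.0, 'joint_pos': array([-77.37871748,  24.45105424,   4.23169446,  92.05306952,
        -1.95302931,  63.64432622,  -3.84213093]), 'joint_vel': array([-0.03814678,  0.06447669,  0.04913582, -0.05085525, -0.06212529,
        0.02845367,  0.03936172]), 'effort': array([-9.40696737e-04, -9.35819077e+01,  3.66637811e+00, -4.54201627e+01,
       -4.89852182e-02,  2.02457327e-02,  1.39453791e-04]), 'position': array([0.24383172, 0.62894775, 0.21575309]), 'ee_rot': array([1.79993447e+02, 7.60045419e-02, 6.88135745e+01]), 'wrist_force': array([-0.41982455, -0.0649979 , -0.64773535]), 'wrist_torque': array([-0.02775597, -0.04297408,  0.02856327]), 'grip_width': 0.09405813976152864}
scene 386.58103476912527 319.0642166119857 200.35755326752695 [[-0.533, 0.709, -0.461, 0.959], [0.846, 0.443, -0.297, 0.279], [-0.006, -0.548, -0.836, 0.743], [0.0, 0.0, 0.0, 1.0]]
side 454.34691461770615 321.65915565845376 199.65607363171216 [[0.907, -0.263, 0.33, 0.258], [-0.422, -0.576, 0.7, -0.616], [0.006, -0.774, -0.633, 0.667], [0.0, 0.0, 0.0, 1.0]]
```

View pics/scene0.png

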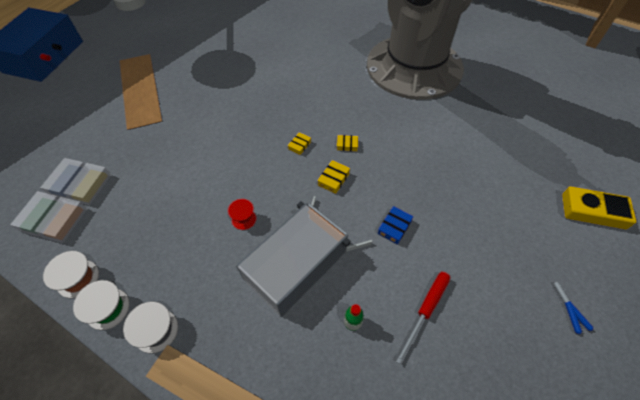

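View pics/side0.png

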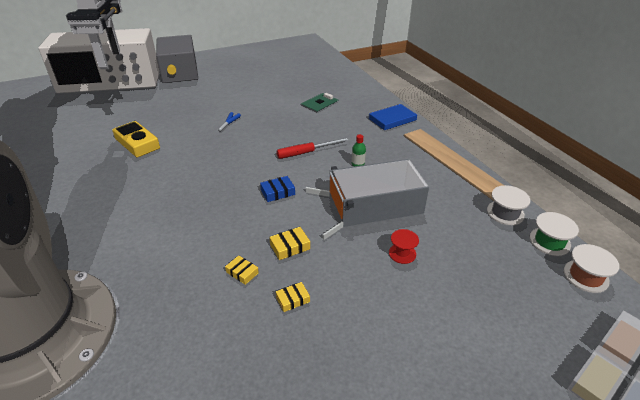

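Three yellow packs: scene (334,176)/side (290,243), scene (300,143)/side (242,270), scene (347,143)/side (293,297). The first looks largest. I'll measure it and confirm with an enlarged crop.

```bash
cat > m.py <<'E'
from h import *
def blobs(c,lo,hi,z,amin=60,T=None,close=7):
    hsv=cv2.cvtColor(c['image'],cv2.COLOR_BGR2HSV);m=cv2.inRange(hsv,lo,hi)
    m=cv2.morphologyEx(m,cv2.MORPH_CLOSE,np.ones((close,close)))
    out=[]
    for k in cv2.findContours(m,cv2.RETR_EXTERNAL,cv2.CHAIN_APPROX_NONE)[0]:
        if cv2.contourArea(k)<amin: continue
        P=np.array([ray(c,p,z,T)[:2] for p in k[:,0]])
        r=cv2.minAreaRect((P*1000).astype(np.float32))
        out.append((k[:,0].mean(0).round(),cv2.contourArea(k),np.round(r[0],0),np.round(r[1],0),round(r[2],1)))
    return out
E
python3 - <<'E'
from m import *
for n in ('scene','side'):
    c=shot(n)
    print(n)
    for b in blobs(c,(20,120,110),(35,255,255),.024): print(' Y',*b)
    for b in blobs(c,(105,120,40),(125,255,255),.024): print(' B',*b)
    s=c['image']; x,y,w,h=(220,120,170,170) if n=='scene' else (215,140,230,170)
    cv2.imwrite('pics/c_%s.png'%n,cv2.resize(s[y:y+h,x:x+w],None,fx=400/w,fy=400/w,interpolation=cv2.INTER_CUBIC))
a=cv2.imread('pics/c_scene.png');b=cv2.imread('pics/c_side.png');H=max(a.shape[0],b.shape[0])
pad=lambda i:cv2.copyMakeBorder(i,0,H-i.shape[0],0,0,cv2.BORDER_CONSTANT)
cv2.imwrite('pics/crop1.png',np.hstack([pad(a),pad(b)]))
E
```

```text
scene
 Y [605. 205.] 1194.5 [245. 546.] [ 84. 154.] 25.5
 Y [333. 174.] 475.5 [483.  13.] [72. 51.] 2.0
 Y [347. 141.] 222.0 [378. -12.] [40. 51.] 29.1
 Y [299. 142.] 217.0 [ 442. -111.] [54. 38.] 1.1
 B [577. 319.] 393.5 [528. 564.] [57. 36.] 44.8
 B [395. 225.] 695.0 [528. 194.] [52. 80.] 88.5
 B [35. 44.] 4204.5 [  533. -1032.] [305. 292.] 16.7
side
 Y [293. 296.] 577.0 [ 433. -128.] [55. 48.] 0.8
 Y [241. 269.] 523.0 [369. -29.] [45. 62.] 27.5
 Y [290. 243.] 771.0 [479.  -1.] [75. 68.] 1.9
 Y [136. 137.] 705.0 [252. 539.] [ 83. 178.] 18.4
 B [277. 188.] 572.0 [518. 176.] [74. 74.] 88.9
 B [232. 117.] 82.0 [519. 538.] [64. 33.] 60.2
 B [393. 116.] 720.5 [941. 356.] [136. 100.] 6.1
```

View pics/crop1.png

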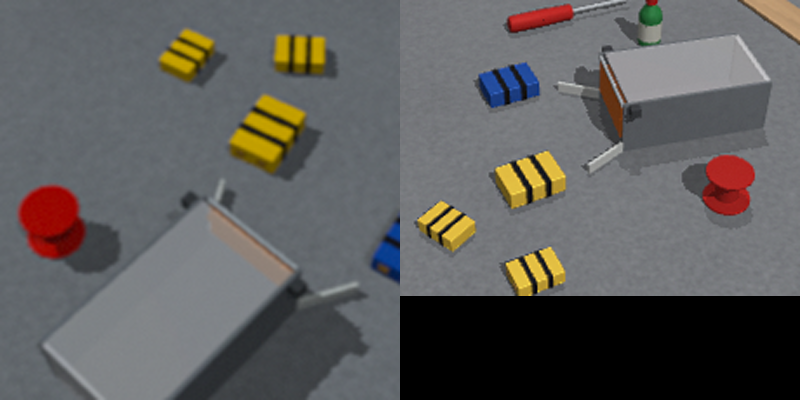

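Run:
```python
from m import *
P={'scene':dict(roof=([308.4,205.8],[347.5,233.9],[238.3,267]),rail=([314.3,197.3],[371.7,241.5])),
'side':dict(roof=([344.4,202.1],[330,168.7],[426.6,187.2],[408.8,161.9]),rail=([323.1,236.6],[305.9,190]))}
for n in P:
    c=shot(n)
    for k,z in (('roof',.074),('rail',.014)):
        print(n,k,[np.round(ray(c,p,z)[:2]*1000).tolist() for p in P[n][k]])
    for b in blobs(c,(5,60,60),(18,255,255),.074,30,close=3): print(' O',*b)
```

```text
scene roof [[613.0, 30.0], [627.0, 131.0], [795.0, -7.0]]
scene rail [[556.0, 7.0], [586.0, 170.0]]
 O [201. 382.] 2966.5 [985.  73.] [ 56. 183.] 5.6
 O [ 79. 285.] 120.0 [ 976. -229.] [17. 45.] 72.3
 O [327. 222.] 49.0 [625.  80.] [90.  4.] 79.1
 O [ 65. 226.] 220.5 [ 904. -354.] [78. 33.] 1.4
 O [139.  92.] 2247.5 [ 545. -533.] [275.  83.] 51.7
 O [593.  15.] 1209.0 [-372.  400.] [236. 278.] 31.6
 O [33.  7.] 872.5 [  483. -1072.] [149. 248.] 31.6
side roof [[606.0, 13.0], [631.0, 132.0], [789.0, -15.0], [808.0, 81.0]]
side rail [[550.0, -4.0], [580.0, 154.0]]
 O [616. 353.] 93.0 [ 811. -460.] [ 8. 35.] 17.5
 O [586. 276.] 389.0 [ 892. -337.] [42. 54.] 24.3
 O [337. 196.] 303.0 [603.  41.] [144.  26.] 79.2
 O [455. 163.] 1619.0 [904.  44.] [ 59. 299.] 5.7
 O [495. 106.] 4440.5 [1098.  256.] [275. 976.] 0.1
```

```bash
cat > plan.py <<'E'
from h import *
def Rt(yaw,tilt=0):  # tool down, yaw deg, tilted so that tool z leans along tool y by tilt deg
    return R.from_euler('xyz',[180,0,yaw],degrees=True)*R.from_euler('x',-tilt,degrees=True)
def rows(p1,yaw,tilt,n,op,p0=None,r0=None):
    s=env.get_state()
    p0=np.array(s['position']) if p0 is None else np.array(p0)
    r0=R.from_euler('xyz',s['ee_rot'],degrees=True) if r0 is None else r0
    r1=Rt(yaw,tilt); w=(r0.inv()*r1).as_rotvec()/n; dp=(np.array(p1)-p0)/n
    print('step mm',np.linalg.norm(dp)*1e3,'deg',np.degrees(np.linalg.norm(w)))
    for i in range(n):
        r=r0*R.from_rotvec(w*i)
        print(','.join('%g'%v for v in [op,*np.round(r.inv().apply(dp)*100,2),*np.round(w,4)]),end=', \n')
E
python3 - <<'E'
from plan import *
c=shot('wrist');print(c['fx'],np.round(c['T_tool_cam'],3).tolist())
rows([.50,.04,.36],-10.7,0,12,21)
E
```

```text
323.0486565062933 [[1.0, -0.001, -0.001, -0.001], [0.001, 0.967, 0.256, -0.074], [0.001, -0.256, 0.967, -0.168], [0.0, 0.0, 0.0, 1.0]]
step mm 54.85907197274535 deg 6.6257081245964065
21,-3.81,3.76,-1.2,0,0,0.1156, 
21,-3.35,4.18,-1.2,0,0,0.1156, 
21,-2.84,4.54,-1.2,0,0,0.1156, 
21,-2.3,4.83,-1.2,0,0,0.1156, 
21,-1.73,5.07,-1.2,0,0,0.1156, 
21,-1.13,5.23,-1.2,0,0,0.1156, 
21,-0.52,5.33,-1.2,0,0,0.1156, 
21,0.1,5.35,-1.2,0,0,0.1156, 
21,0.72,5.31,-1.2,0,0,0.1156, 
21,1.32,5.19,-1.2,0,0,0.1156, 
21,1.91,5,-1.2,0,0,0.1156, 
21,2.48,4.75,-1.2,0,0,0.1156,
```

Request:
drive_tool(
  moves=[21, -3.8, 3.8, -1.2, 0, 0, 0.116, 21, -3.4, 4.2, -1.2, 0, 0, 0.116, 21, -2.8, 4.5, -1.2, 0, 0, 0.116, 21, -2.3, 4.8, -1.2, 0, 0, 0.116, 21, -1.7, 5.1, -1.2, 0, 0, 0.116, 21, -1.1, 5.2, -1.2, 0, 0, 0.116, 21, -0.5, 5.3, -1.2, 0, 0, 0.116, 21, 0.1, 5.3, -1.2, 0, 0, 0.116, 21, 0.7, 5.3, -1.2, 0, 0, 0.116, 21, 1.3, 5.2, -1.2, 0, 0, 0.116],
)

```text
t: 1.6
position: [0.4569, 0.1375, 0.3371]
ee_rot: [-180.0, -0.0, 2.1]
wrist_force: [1.0, 1.0, 0.3]
grip_width: 0.0199
```

Request:
drive_tool(
  moves=[21, 1.9, 5.0, -1.2, 0, 0, 0.116, 21, 2.5, 4.8, -1.2, 0, 0, 0.116, 21, 0, 0, 0, 0, 0, 0],
)

```text
t: 1.98
position: [0.5, 0.0364, 0.3615]
ee_rot: [-180.0, -0.1, -11.4]
wrist_force: [-0.5, 1.0, 0.3]
grip_width: 0.0196
```

Run:
```python
from m import *
s=env.get_state();print(s['t'],s['position'],s['ee_rot'],s['joint_pos'].round(1))
c=shot('wrist','w1.png')
T=np.eye(4);T[:3,:3]=R.from_euler('xyz',s['ee_rot'],degrees=True).as_matrix();T[:3,3]=s['position'];T=T@np.array(c['T_tool_cam'])
np.savez('w1.npz',T=T,K=[c['fx'],c['cx'],c['cy']])
for b in blobs(c,(20,120,110),(35,255,255),.024,100,T): print(' Y',*b)
for b in blobs(c,(105,120,40),(125,255,255),.024,100,T): print(' B',*b)
for b in blobs(c,(5,60,60),(18,255,255),.07,50,T,3): print(' O',*b)
```

```text
1.975 [0.50001459 0.0363767  0.36153334] [-1.79970688e+02 -1.02790721e-01 -1.13929732e+01] [-47.1   0.4  36.4 104.1  -0.2  75.5 -22.1]
 Y [306. 253.] 227.5 [ 454. -112.] [44. 24.] 78.4
 Y [247. 206.] 698.0 [374. -13.] [41. 52.] 28.9
 Y [308. 178.] 1314.5 [481.  12.] [70. 52.] 1.9
 B [310.  55.] 1753.0 [522. 189.] [52. 69.] 89.2
 O [552. 361.] 175.0 [ 830. -374.] [31. 42.] 15.9
 O [362. 305.] 66.5 [ 526. -201.] [38. 15.] 86.3
 O [397. 122.] 121.0 [621.  73.] [88.  4.] 79.2
 O [388. 121.] 440.5 [609.  76.] [96. 10.] 79.1
 O [619.  73.] 5930.5 [922.  71.] [ 55. 209.] 4.5
```

View pics/w1.png

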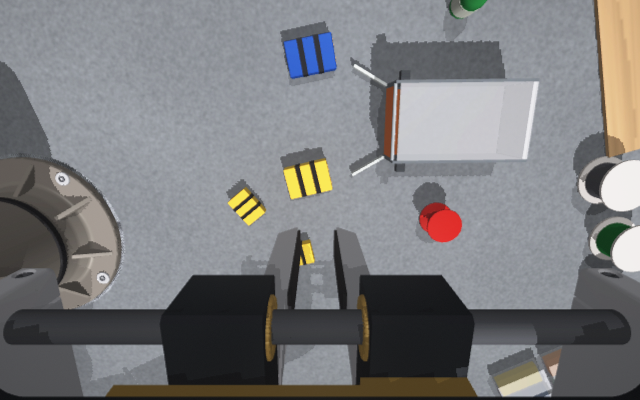

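The wrist view shows the big yellow pack at (308,178), the blue pack at (310,55), the rail ends at about (352,66) and (352,174), the flap at (390,121) and the hinge-side roof corners at about (398,82) and (398,160).

Run:
```python
from m import *
d=np.load('w1.npz');K=d['K'];c=dict(fx=K[0],fy=K[0],cx=K[1],cy=K[2])
for z,ps in((.014,[(352,65.5),(351,174.5)]),(.074,[(398,82),(398,160),(538,82),(528,160)]),(.07,[(402,73),(399,166)])):
    print(z,[np.round(ray(c,p,z,d['T'])[:2]*1000).tolist() for p in ps])
m=np.array([.616,.077]);a=np.radians(-10.8);X=np.array([np.cos(a),np.sin(a)]);Y=np.array([-X[1],X[0]])
for n,p in dict(yel=(.481,.012),blue=(.522,.189),s1=(.446,-.112),s2=(.374,-.013)).items():
    q=np.array(p)-m;print(n,np.round([q@X*1e3,q@Y*1e3]))
```

```text
0.014 [[580.0, 164.0], [550.0, 2.0]]
0.074 [[629.0, 125.0], [615.0, 22.0], [812.0, 88.0], [795.0, -15.0]]
0.07 [[637.0, 136.0], [616.0, 12.0]]
yel [-120.  -89.]
blue [-113.   92.]
s1 [-132. -218.]
s2 [-221. -134.]
```

```bash
cat >> plan.py <<'E'
M=np.array([.618,.074]);A=-10.6;_a=np.radians(A)
X=np.array([np.cos(_a),np.sin(_a)]);Y=np.array([-X[1],X[0]])
def box(x,y,z): return np.r_[M+X*x/1e3+Y*y/1e3,z]
def tobox(p): q=np.array(p[:2])-M; return np.round([q@X*1e3,q@Y*1e3],1)
E
python3 - <<'E'
from plan import *
s=env.get_state();print(tobox(s['position']))
rows(box(-121,-140,.12),A,0,6,37)
E
```

```text
[-110.2  -56.5]
step mm 42.521337775974125 deg 0.08960861402843497
37,-0.17,1.39,4.01,-0.0001,-0.0001,-0.0016, 
37,-0.17,1.39,4.01,-0.0001,-0.0001,-0.0016, 
37,-0.17,1.39,4.01,-0.0001,-0.0001,-0.0016, 
37,-0.17,1.39,4.01,-0.0001,-0.0001,-0.0016, 
37,-0.18,1.39,4.01,-0.0001,-0.0001,-0.0016, 
37,-0.18,1.39,4.01,-0.0001,-0.0001,-0.0016,
```

Request:
drive_tool(
  moves=[37, -0.2, 1.4, 4.0, 0, 0, 0, 37, -0.2, 1.4, 4.0, 0, 0, 0, 37, -0.2, 1.4, 4.0, 0, 0, 0, 37, -0.2, 1.4, 4.0, 0, 0, 0, 37, -0.1, 1.4, 4.0, 0, 0, 0, 37, -0.1, 1.4, 4.0, 0, 0, 0, 37, 0, 0, 0, 0, 0, 0, 37, 0, 0, 0, 0, 0, 0],
)

```text
t: 3.02
position: [0.4737, -0.0394, 0.1214]
ee_rot: [-180.0, -0.0, -10.9]
wrist_force: [1.0, 0.6, 1.1]
grip_width: 0.0347
```

Run:
```python
from plan import *
s=env.get_state();print(s['t'],tobox(s['position']),s['position'],s['ee_rot'],s['grip_width'],s['wrist_force'])
```

```text
3.025 [-121. -138.] [ 0.47367858 -0.03940545  0.12144939] [-1.79979693e+02 -2.78358331e-02 -1.08847964e+01] 0.03473920038612765 [0.95119657 0.61139693 1.09995681]
```

Request:
drive_tool(
  moves=[37, 0, 0, 4.0, 0, 0, 0, 37, 0, 0, 4.0, 0, 0, 0, 37, 0, 0, 1.5, 0, 0, 0, 37, 0, 0, 1.0, 0, 0, 0, 37, 0, -0.5, 0, 0, 0, 0, 37, 0, -0.5, 0, 0, 0, 0, 37, 0, -0.4, 0, 0, 0, 0, 37, 0, -0.4, 0, 0, 0, 0, 37, 0, -0.5, 0, 0, 0, 0, 37, 0, -0.6, 0, 0, 0, 0],
)

```text
t: 4.28
position: [0.4786, -0.0115, 0.0155]
ee_rot: [180.0, 0.0, -11.0]
wrist_force: [-0.9, -2.3, 1.8]
grip_width: 0.0347
```

Request:
drive_tool(
  moves=[37, 0, -0.6, 0, 0, 0, 0, 37, 0, -0.6, 0, 0, 0, 0, 37, 0, -0.6, 0, 0, 0, 0, 37, 0, -0.6, 0, 0, 0, 0, 37, 0, -0.6, 0, 0, 0, 0, 37, 0, -0.6, 0, 0, 0, 0, 37, 0, -0.6, 0, 0, 0, 0, 37, 0, -0.5, 0, 0, 0, 0, 37, 0, -0.4, 0, 0, 0, 0, 37, 0, 0, 0, 0, 0, 0],
)

```text
t: 5.52
position: [0.4883, 0.0389, 0.0154]
ee_rot: [-180.0, 0.0, -10.9]
wrist_force: [0.3, -0.0, 0.8]
grip_width: 0.0347
```

```bash
cat > chk.py <<'E'
from plan import *; from m import blobs
import sys
s=env.get_state();print(s['t'],tobox(s['position']),s['position'].round(4),s['ee_rot'].round(1),s['wrist_force'].round(1),s['joint_pos'].round(0))
for n in ('scene','side'):
    c=shot(n,n+sys.argv[1]+'.png')
    for b in blobs(c,(20,120,110),(35,255,255),.024)+blobs(c,(105,120,40),(125,255,255),.024):
        if 420<b[2][0]<800 and abs(b[2][1])<300: print(n,*b[1:],'box',tobox(b[2]/1e3))
E
python3 chk.py 1
```

```text
5.525 [-121.   -58.4] [0.4883 0.0389 0.0154] [-180.     0.   -10.9] [ 0.3 -0.   0.8] [-37.  27.  30. 126. -26.  33.   2.]
scene 561.0 [503.  74.] [53. 79.] 77.9 box [-113.   -21.2]
scene 215.0 [ 442. -111.] [37. 54.] 89.4 box [-139.  -214.2]
scene 713.5 [528. 193.] [53. 80.] 89.6 box [-110.4  100.4]
side 579.0 [ 433. -128.] [54. 49.] 0.8 box [-144.7 -232.6]
side 282.5 [488.  60.] [72. 56.] 76.9 box [-125.2  -37.7]
```

View pics/scene1.png

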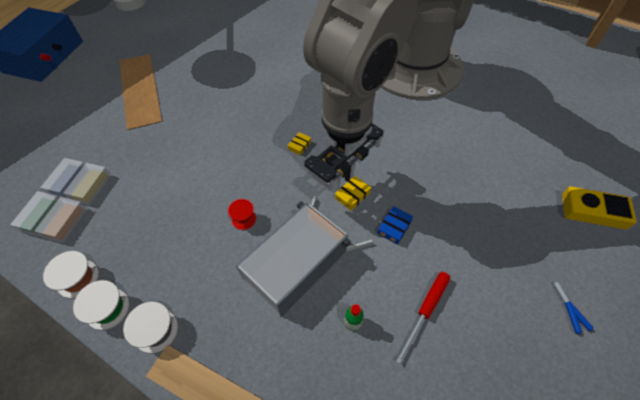

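The pack (353,192) is squared up against the fingers and moving toward the mouth line. The blue pack at (395,225) hasn't moved. 25 mm of lateral push to go.

Request:
drive_tool(
  moves=[37, 0, -0.3, 0, 0, 0, 0, 37, 0, -0.5, 0, 0, 0, 0, 37, 0, -0.5, 0, 0, 0, 0, 37, 0, -0.5, 0, 0, 0, 0, 37, 0, -0.4, 0, 0, 0, 0, 37, 0, -0.3, 0, 0, 0, 0, 37, 0, 0, 0, 0, 0, 0, 37, 0, 1.0, 0, 0, 0, 0, 37, 0, 2.5, 0, 0, 0, 0, 37, 0, 3.0, -1.0, 0, 0, 0],
)

```text
t: 6.88
position: [0.48, -0.0022, 0.0252]
ee_rot: [180.0, 0.0, -10.9]
wrist_force: [0.4, -1.4, 0.6]
grip_width: 0.0348
```

Request:
drive_tool(
  moves=[37, 0, 1.0, -4.0, 0, 0, 0, 21, 0, 0, -5.0, 0, 0, 0, 21, 0, 0, 0, 0, 0, 0],
)

```text
t: 7.25
position: [0.4803, -0.0115, 0.1183]
ee_rot: [-179.8, -0.3, -11.0]
wrist_force: [0.0, 0.6, -0.2]
grip_width: 0.0203
```

```bash
python3 chk.py 2
python3 - <<'E'
from plan import *
rows(box(-225,0,.17),90+A,0,9,21)
E
```

```text
7.25 [-119.6 -109.4] [ 0.4803 -0.0115  0.1183] [-179.8   -0.3  -11. ] [ 0.   0.6 -0.2] [-40.  16.  40. 124. -15.  44.  -2.]
scene 580.0 [507.  98.] [50. 81.] 79.8 box [-113.5    3.2]
scene 144.5 [ 447. -111.] [37. 43.] 89.4 box [-134.1 -213.3]
scene 709.0 [528. 193.] [53. 80.] 89.6 box [-110.4  100.4]
side 572.5 [ 433. -128.] [54. 48.] 0.8 box [-144.7 -232.6]
side 455.5 [498.  83.] [73. 69.] 78.9 box [-119.6  -13.2]
side 220.0 [498. 176.] [77. 36.] 75.9 box [-136.7   78.2]
side 102.5 [547. 170.] [68. 21.] 77.9 box [-87.4  81.3]
step mm 17.78577105431349 deg 10.038805900392656
21,-1.16,-1.21,-0.6,-0,-0.0002,-0.1752, 
21,-0.93,-1.39,-0.6,-0,-0.0002,-0.1752, 
21,-0.67,-1.53,-0.6,-0,-0.0002,-0.1752, 
21,-0.4,-1.63,-0.6,-0,-0.0002,-0.1752, 
21,-0.11,-1.67,-0.6,-0,-0.0002,-0.1752, 
21,0.18,-1.66,-0.6,-0,-0.0002,-0.1752, 
21,0.47,-1.61,-0.6,-0,-0.0002,-0.1752, 
21,0.74,-1.5,-0.6,-0,-0.0002,-0.1752, 
21,0.99,-1.35,-0.6,-0,-0.0002,-0.1752,
```

Run:
```python
from plan import *
rows(box(-182,0,.12),90+A,0,9,21)
```

```text
step mm 13.887021570430004 deg 10.038805900392656
21,-0.68,-1.21,-0.05,-0,-0.0002,-0.1752, 
21,-0.46,-1.31,-0.05,-0,-0.0002,-0.1752, 
21,-0.23,-1.37,-0.05,-0,-0.0002,-0.1752, 
21,0.02,-1.39,-0.05,-0,-0.0002,-0.1752, 
21,0.26,-1.36,-0.05,-0,-0.0002,-0.1752, 
21,0.49,-1.3,-0.05,-0,-0.0002,-0.1752, 
21,0.71,-1.19,-0.05,-0,-0.0002,-0.1752, 
21,0.91,-1.05,-0.05,-0,-0.0002,-0.1752, 
21,1.08,-0.88,-0.05,-0,-0.0002,-0.1752,
```

Request:
drive_tool(
  moves=[21, -0.7, -1.2, 0, 0, 0, -0.175, 21, -0.5, -1.3, 0, 0, 0, -0.175, 21, -0.2, -1.4, 0, 0, 0, -0.175, 21, 0, -1.4, 0, 0, 0, -0.175, 21, 0.3, -1.4, 0, 0, 0, -0.175, 21, 0.5, -1.3, 0, 0, 0, -0.175, 21, 0.7, -1.2, 0, 0, 0, -0.175, 21, 0.9, -1.0, 0, 0, 0, -0.175, 21, 1.1, -0.9, 0, 0, 0, -0.175, 21, 0, 0, 0, 0, 0, 0],
)

```text
t: 8.6
position: [0.4382, 0.1086, 0.1145]
ee_rot: [-179.9, 0.0, 79.3]
wrist_force: [0.3, 0.1, -1.0]
grip_width: 0.0195
```

```bash
python3 chk.py 3;  python3 - <<'E'
from m import *; from plan import tobox
s=env.get_state()
c=shot('wrist','w3.png')
T=np.eye(4);T[:3,:3]=R.from_euler('xyz',s['ee_rot'],degrees=True).as_matrix();T[:3,3]=s['position'];T=T@np.array(c['T_tool_cam'])
for b in blobs(c,(20,120,110),(35,255,255),.024,300,T): print(' Y',*b,tobox(b[2]/1e3))
E
```

```text
8.6 [-183.1    0.9] [0.4382 0.1086 0.1145] [-179.9    0.    79.3] [ 0.3  0.1 -1. ] [-39.  11.  19. 126.  -5.  43.  63.]
scene 579.0 [508.  98.] [50. 79.] 79.8 box [-112.5    3.4]
scene 218.0 [ 442. -111.] [55. 38.] 1.7 box [-139.  -214.2]
scene 695.0 [528. 194.] [52. 79.] 88.5 box [-110.5  101.4]
side 579.5 [ 433. -128.] [54. 49.] 0.8 box [-144.7 -232.6]
side 664.0 [500.  83.] [74. 71.] 78.4 box [-117.6  -12.9]
side 572.0 [518. 176.] [74. 74.] 88.9 box [-117.1   81.9]
 Y [317. 301.] 737.5 [526.  89.] [41. 17.] 79.0 [-93.2  -2.2]
 Y [317. 275.] 598.0 [501.  93.] [35. 16.] 79.0 [-118.5   -2.8]
 Y [317. 244.] 952.0 [473.  99.] [30. 27.] 79.0 [-147.1   -2.1]
 Y [ 74. 242.] 2973.5 [ 432. -105.] [53. 49.] 1.0 [-149.9 -210.2]
 Y [158. 150.] 3186.0 [370. -10.] [39. 56.] 28.1 [-228.3 -128.2]
```

View pics/w3.png

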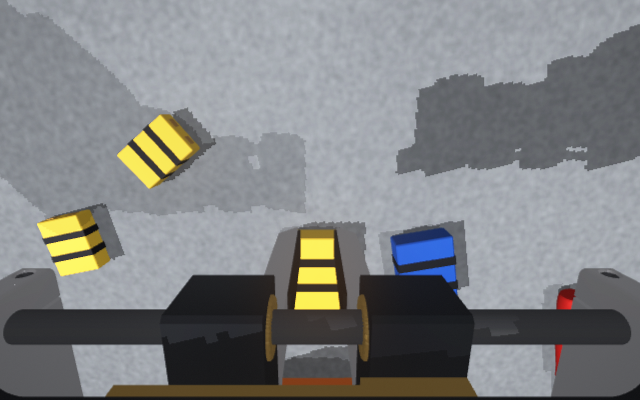

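Request:
drive_tool(
  moves=[21, 0, 0, 4.0, 0, 0, 0, 21, 0, 0, 4.0, 0, 0, 0, 21, 0, 0, 1.3, 0, 0, 0, 21, 0, 0, 0.5, 0, 0, 0, 21, 0, 0.5, 0, 0, 0, 0, 21, 0, 0.5, 0, 0, 0, 0, 21, 0, 0.4, 0, 0, 0, 0, 21, 0, 0.4, 0, 0, 0, 0, 21, 0, 0.4, 0, 0, 0, 0, 21, 0, 0.5, 0, 0, 0, 0],
)

```text
t: 10.0
position: [0.4653, 0.1034, 0.0174]
ee_rot: [-179.9, 0.0, 79.3]
wrist_force: [-4.4, 0.4, 3.8]
grip_width: 0.0197
```

Request:
drive_tool(
  moves=[21, 0, 0.6, 0, 0, 0, 0, 21, 0, 0.6, 0, 0, 0, 0, 21, 0, 0.6, 0, 0, 0, 0, 21, 0, 0.6, 0, 0, 0, 0, 21, 0, 0.6, 0, 0, 0, 0, 21, 0, 0.6, 0, 0, 0, 0, 21, 0, 0.6, 0, 0, 0, 0, 21, 0, 0.6, 0, 0, 0, 0, 21, 0, 0.6, 0, 0, 0, 0, 21, 0, 0.4, 0, 0, 0, 0],
)

```text
t: 11.25
position: [0.5228, 0.0926, 0.0175]
ee_rot: [-180.0, 0.0, 79.3]
wrist_force: [-3.4, 0.3, 2.7]
grip_width: 0.0197
```

```bash
python3 chk.py 4
```

```text
11.25 [-97.    0.8] [0.5228 0.0926 0.0175] [-180.     0.    79.3] [-3.4  0.3  2.7] [-29.  28.  15. 120. -13.  34.  74.]
scene 515.0 [564.  87.] [51. 63.] 79.2 box [-55.5   2.8]
scene 215.0 [ 442. -111.] [37. 54.] 89.4 box [-139.  -214.2]
scene 701.0 [528. 193.] [53. 80.] 89.6 box [-110.4  100.4]
side 573.5 [ 433. -128.] [54. 48.] 0.8 box [-144.7 -232.6]
side 566.5 [564.  71.] [74. 73.] 79.4 box [-52.5 -12.9]
side 323.0 [503. 176.] [79. 44.] 81.4 box [-131.8   79.1]
```

Request:
drive_tool(
  moves=[21, 0, 0.5, 0, 0, 0, 0, 21, 0, 0.4, 0, 0, 0, 0, 21, 0, 0, 0, 0, 0, 0, 21, 0, -2.0, -0.5, 0, 0, 0, 21, 0, -1.0, -2.5, 0, 0, 0, 21, 0, 0, 0, -0.15, 0, 0, 21, 0, 0, 0, -0.15, 0, 0, 21, 0, 0, 0, -0.15, 0, 0, 21, 0, 0, 0, 0, 0, 0],
)

```text
t: 12.48
position: [0.5023, 0.0857, 0.0468]
ee_rot: [161.5, 1.8, 78.6]
wrist_force: [0.0, 0.4, -0.3]
grip_width: 0.0201
```

```bash
python3 chk.py 5
```

```text
12.475 [-115.9   -9.8] [0.5023 0.0857 0.0468] [161.5   1.8  78.6] [ 0.   0.4 -0.3] [-49.  19.  27. 135.  15.  14.  40.]
scene 424.5 [569.  87.] [51. 52.] 79.8 box [-50.6   3.8]
scene 221.0 [ 442. -111.] [55. 38.] 1.7 box [-139.  -214.2]
scene 712.0 [528. 193.] [52. 80.] 89.6 box [-110.4  100.4]
side 580.5 [ 433. -128.] [54. 49.] 0.5 box [-144.7 -232.6]
side 630.0 [572.  69.] [74. 72.] 79.4 box [-44.3 -13.4]
```

```bash
cat > kin.py <<'E'
from h import *
import itertools
from scipy.optimize import least_squares
def fk(q,p,s):
    psi,h,a,e1,b,e2,cc,e3,o2,o3,o5,o7=p
    q=np.array(q)*s
    T=np.eye(4)
    def rot(ax,d,t=(0,0,0)):
        nonlocal T
        M=np.eye(4);M[:3,:3]=R.from_euler(ax,d,degrees=True).as_matrix();M[:3,3]=t;T=T@M
    rot('z',psi+q[0]);rot('y',q[1]+o2,(0,0,h));rot('z',q[2]+o3)
    rot('y',q[3],(e1,0,a));rot('z',q[4]+o5,(-e2,0,b));rot('y',q[5]);rot('z',q[6]+o7,(e3,0,0));rot('z',0,(0,0,cc))
    return T
E
cat > fit.py <<'E'
from kin import *
s=env.get_state()
D=[([-77.378,24.414,4.234,92.017,-1.954,63.644,-3.845],[.244,.629,.216],[180,0,68.8],1),
([-47.1,.4,36.4,104.1,-.2,75.5,-22.1],[.5,.0364,.3615],[-180,-.1,-11.4],1),
([-37,27,30,126,-26,33,2],[.4883,.0389,.0154],[-180,0,-10.9],.2),
([-40,16,40,124,-15,44,-2],[.4803,-.0115,.1183],[-179.8,-.3,-11],.2),
([-39,11,19,126,-5,43,63],[.4382,.1086,.1145],[-179.9,0,79.3],.2),
([-29,28,15,120,-13,34,74],[.5228,.0926,.0175],[-180,0,79.3],.2),
(s['joint_pos'],s['position'],s['ee_rot'],1)]
best=[]
for sg in itertools.product([1,-1],repeat=5):
    S=np.array([sg[0],1,sg[1],1,sg[2],1,sg[3]]); 
    if sg[4]<0: continue
    def f(p):
        o=[]
        for q,x,r,w in D:
            T=fk(q,p,S);o+=list(w*(T[:3,3]-x));o+=list(.3*w*(T[:3,:3]-R.from_euler('xyz',r,degrees=True).as_matrix()).ravel())
        return o+list(1e-4*np.array(p[8:]))+list(1e-2*np.array(p[[3,5,7]]))
    for psi in (0,90,180,270):
      for o7 in (0,180):
        r=least_squares(f,np.array([psi,.35,.4,0,.4,0,.25,0,0,0,0,o7.__float__()]),x_scale=[30,.1,.1,.1,.1,.1,.1,.1,10,10,10,30],max_nfev=60)
        best.append((r.cost,S.tolist(),r.x.round(3).tolist()))
best.sort(key=lambda b:b[0])
for b in best[:3]:print(b)
import json;json.dump(best[0],open('kin.json','w'))
for q,x,r_,w in D:
    T=fk(q,best[0][2],np.array(best[0][1]));print(((T[:3,3]-x)*1e3).round(1),np.degrees((R.from_matrix(T[:3,:3]).inv()*R.from_euler('xyz',r_,degrees=True)).magnitude()).round(2))
E
time timeout 400 python3 fit.py
```

```text
(np.float64(0.00026974703042220016), [-1, 1, -1, 1, -1, 1, -1], [-7.069, 0.377, 0.518, 0.017, 0.489, -0.005, 0.41, -0.008, -0.623, 1.579, -0.572, 174.74])
(np.float64(0.0002697470304244565), [-1, 1, -1, 1, -1, 1, -1], [-7.069, 0.377, 0.518, 0.017, 0.489, -0.005, 0.41, -0.008, -0.623, 1.579, -0.572, 174.74])
(np.float64(0.00026974703042538365), [-1, 1, -1, 1, -1, 1, -1], [352.931, 0.377, 0.518, 0.017, 0.489, -0.005, 0.41, -0.008, -0.623, 1.579, -0.572, 174.74])
[ 4.7 -1.9  1.1] 0.61
[-0.9  6.6  1.2] 0.55
[-16.8  10.4  -5.5] 1.41
[-5.7  0.6 -6.5] 0.78
[ 3.7 15.5  5.2] 1.39
[-12.8   6.   -7.4] 0.91
[0.6 1.  1. ] 1.15
real	1m52.157s
user	1m52.307s
sys	0m0.184s
```

Tilting stops at j6's limit. The arm fit shows the final under-rod reach (about 40° forward tilt) needs the flipped wrist (j5 near 180°). First I'll push upright as far as is safe, then flip the wrist in free space.

Run:
```python
from plan import *
rows(box(-112,0,.04),90+A,0,3,21)
```

```text
step mm 4.157077530497478 deg 6.2017738673346585
21,0.34,0.01,0.24,0.1076,0.011,-0.0036, 
21,0.34,0.04,0.24,0.1076,0.011,-0.0036, 
21,0.33,0.07,0.24,0.1076,0.011,-0.0036,
```

Request:
drive_tool(
  moves=[21, 0.3, 0, 0.2, 0.108, 0.011, -0.004, 21, 0.3, 0, 0.2, 0.108, 0.011, -0.004, 21, 0.3, 0.1, 0.2, 0.108, 0.011, -0.004, 21, 0, 0, 0, 0, 0, 0],
)

```text
t: 13.08
position: [0.5093, 0.0901, 0.0408]
ee_rot: [178.1, 0.3, 79.0]
wrist_force: [1.2, -0.8, -1.3]
grip_width: 0.0197
```

Run:
```python
from plan import *
s=env.get_state();print(s['t'],tobox(s['position']),s['position'],s['ee_rot'],s['joint_pos'].round(1))
rows(box(-102,0,.0175),90+A,0,2,21)
```

```text
13.075 [-109.9   -4.1] [0.5092514  0.0901405  0.04078192] [178.09725095   0.32411363  79.03071846] [-23.2  22.8   6.2 121.8  -2.2  34.   63.3]
step mm 12.45985303990841 deg 0.9820737148491432
21,0.22,0.35,1.18,0.0166,0.0029,-0.0032, 
21,0.21,0.37,1.17,0.0166,0.0029,-0.0032,
```

Request:
drive_tool(
  moves=[21, 0.2, 0.3, 1.2, 0.017, 0.003, -0.003, 21, 0.2, 0.4, 1.1, 0.017, 0.003, -0.003, 21, 0, 0, 0, 0, 0, 0, 21, 0, 0.6, 0, 0, 0, 0, 21, 0, 0.5, 0, 0, 0, 0, 21, 0, 0.4, 0, 0, 0, 0, 21, 0, 0.4, 0, 0, 0, 0, 21, 0, 0.4, 0, 0, 0, 0, 21, 0, 0.4, 0, 0, 0, 0, 21, 0, 0.4, 0, 0, 0, 0],
)

```text
t: 14.32
position: [0.5457, 0.0878, 0.0177]
ee_rot: [-180.0, 0.2, 79.6]
wrist_force: [-3.6, 1.1, 3.4]
grip_width: 0.0198
```

Request:
drive_tool(
  moves=[21, 0, 0.4, 0, 0, 0, 0, 21, 0, 0.4, 0, 0, 0, 0, 21, 0, 0.4, 0, 0, 0, 0, 21, 0, 0.4, 0, 0, 0, 0, 21, 0, 0.4, 0, 0, 0, 0, 21, 0, 0.4, 0, 0, 0, 0, 21, 0, 0.4, 0, 0, 0, 0],
)

```text
t: 15.2
position: [0.5734, 0.0827, 0.0177]
ee_rot: [-180.0, 0.2, 79.6]
wrist_force: [-4.8, 1.1, 4.1]
grip_width: 0.0195
```

```bash
python3 chk.py 6
```

```text
15.2 [-45.4   0.3] [0.5734 0.0827 0.0177] [-180.     0.2   79.6] [-4.8  1.1  4.1] [-19.  30.   5. 113.  -4.  37.  68.]
scene 75.5 [589.  83.] [48. 11.] 79.4 box [-30.2   3.5]
scene 216.0 [ 442. -111.] [37. 55.] 89.4 box [-139.  -214.2]
scene 699.0 [528. 194.] [52. 80.] 88.5 box [-110.5  101.4]
side 572.5 [ 433. -128.] [54. 48.] 0.8 box [-144.7 -232.6]
side 291.5 [602.  57.] [68. 37.] 64.8 box [-12.6 -19.7]
side 575.0 [518. 176.] [75. 74.] 87.9 box [-117.1   81.9]
```

View pics/side6.png

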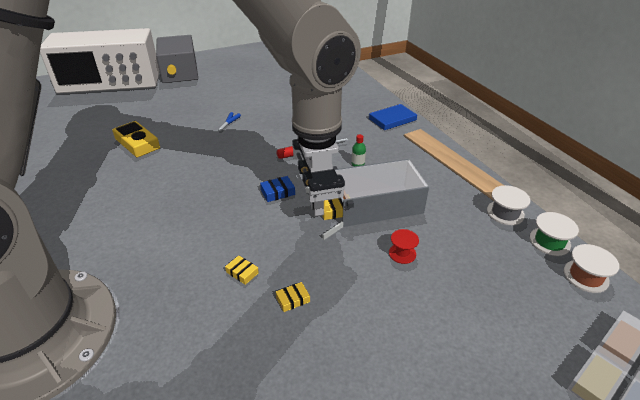

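The pack is entering at (333,209) and its sides clear the walls. I'll go on slowly to about −23 mm, then back off.

Request:
drive_tool(
  moves=[21, 0, 0.4, 0, 0, 0, 0, 21, 0, 0.4, 0, 0, 0, 0, 21, 0, 0.4, 0, 0, 0, 0, 21, 0, 0.4, 0, 0, 0, 0, 21, 0, 0.4, 0, 0, 0, 0, 21, 0, 0.2, 0, 0, 0, 0, 21, 0, 0, 0, 0, 0, 0],
)

```text
t: 16.18
position: [0.5951, 0.0787, 0.0177]
ee_rot: [180.0, 0.2, 79.6]
wrist_force: [0.1, -0.3, 0.1]
grip_width: 0.0199
```

```bash
cat > ik.py <<'E'
from plan import *; from kin import fk
import json
_,S,P=json.load(open('kin.json'));S=np.array(S)
lo=np.array([-163.25,-28.42,-70.27,12.13,-58.53,9.26,-156.51])+2;hi=np.array([163.25,122.38,78.77,141.07,238.53,117.41,156.51])-2
def ik(p,r,q0,k=2e-4):
    f=lambda q:np.r_[(T:=fk(q,P,S))[:3,3]-p,.3*(T[:3,:3]-r.as_matrix()).ravel(),k*(q-q0)/10]
    s=least_squares(f,np.clip(q0,lo+.1,hi-.1),bounds=(lo,hi),x_scale=20)
    T=fk(s.x,P,S);return s.x,np.linalg.norm(T[:3,3]-p)*1e3,np.degrees((R.from_matrix(T[:3,:3]).inv()*r).magnitude())
from scipy.optimize import least_squares
E
python3 - <<'E'
from ik import *
s=env.get_state();q=s['joint_pos'];print(s['t'],tobox(s['position']),s['position'],s['wrist_force'].round(1),q.round(1))
L=.011
for tilt in (36,40,44):
  for rot in (0,180):
    r=R.from_euler('xyz',[180,0,90+A],degrees=True)*R.from_euler('x',-tilt,degrees=True)*R.from_euler('z',rot,degrees=True)
    for x in (-35,28):
        tip=box(x,0,.009);d=r.apply([0,0,1]);
        best=None
        for q5 in (0,180):
          for q7 in (q[6],q[6]-90,q[6]-180):
            q0=q.copy();q0[4]=q5;q0[5]=30;q0[6]=q7
            o=ik(tip-L*d,r,q0)
            if best is None or o[1]+10*o[2]<best[1]+10*best[2]:best=o
        print(tilt,rot,x,best[0].round(0),round(best[1],1),round(best[2],1))
E
```

```text
16.175 [-23.4   0.4] [0.59507347 0.07871519 0.01771583] [ 0.1 -0.3  0.1] [-17.8  31.5   5.1 110.2  -4.   38.5  69.4]
36 0 -35 [-18.  28.  -8. 139. 130.  28. -72.] 0.0 0.0
36 0 28 [-16.  30.  -5. 132. 129.  23. -67.] 0.0 0.0
36 180 -35 [-70.  39.  49. 138. 196.  17.  27.] 0.0 0.0
36 180 28 [-61.  39.  45. 131. 202.  14.  26.] 0.0 0.0
40 0 -35 [ -70.   40.   45.  139.  178.   20. -138.] 7.1 0.7
40 0 28 [-14.  32.  -9. 134. 135.  31. -73.] 0.0 0.0
40 180 -35 [-71.  41.  46. 139. 180.  20.  40.] 7.1 0.7
40 180 28 [-67.  44.  49. 134. 194.  20.  28.] 0.0 0.0
44 0 -35 [ -77.   47.   50.  139.  179.   23. -146.] 17.1 1.7
44 0 28 [-13.  35. -12. 136. 139.  40. -78.] 0.0 0.0
44 180 -35 [-77.  47.  50. 139. 180.  23.  33.] 17.1 1.7
44 180 28 [-70.  48.  50. 136. 187.  26.  30.] 0.0 0.0
```

Request:
drive_tool(
  moves=[21, 0, -0.5, 0, 0, 0, 0, 21, 0, -1.5, 0, 0, 0, 0, 21, 0, -2.5, 0, 0, 0, 0, 21, 0, -2.5, -2.0, 0, 0, 0, 21, 0, -1.0, -5.0, 0, 0, 0, 21, 0, 0, -5.0, 0, 0, 0, 21, 0, 0, 0, 0, 0, 0],
)

```text
t: 17.05
position: [0.5171, 0.0944, 0.1412]
ee_rot: [179.7, 0.0, 79.6]
wrist_force: [-0.9, -0.4, -0.7]
grip_width: 0.0196
```

```bash
cat > flip.py <<'E'
from ik import *
s=env.get_state();q=s['joint_pos'];print(s['t'],tobox(s['position']),s['position'],s['ee_rot'].round(1),q.round(1))
for rot in (0,180):
  for tilt,x,z in ((36,-60,.12),(40,-40,.12),(40,-40,.2)):
    r=R.from_euler('xyz',[180,0,90+A],degrees=True)*R.from_euler('x',-tilt,degrees=True)*R.from_euler('z',rot,degrees=True)
    best=None
    for q5 in (130,180):
        q0=q.copy();q0[4]=q5;q0[5]=20;q0[6]=(q[6]-q5 if rot==0 else 30)
        o=ik(box(x,0,z),r,q0)
        if best is None or o[1]+10*o[2]<best[1]+10*best[2]:best=o
    print(rot,tilt,x,z,best[0].round(0),round(best[1],1),round(best[2],1))
    for t in np.linspace(0,1,7):
        T=fk(q+(best[0]-q)*t,P,S);tip=T[:3,3]+.011*T[:3,2]
        print('   ',tobox(tip),tip[2].round(3),'body',tobox(tip-.11*T[:3,2]),'zdown',(-T[2,2]).round(2))
E
python3 flip.py
```

```text
17.05 [-102.9    1.5] [0.51712023 0.09437859 0.14120669] [179.7   0.   79.6] [-23.   15.3   6.4 115.8  -2.1  48.7  64.2]
0 36 -60 0.12 [-58.  13.  34. 139.  93.  11. -37.] 5.2 0.5
    [-102.6   13.1] 0.132 body [-104.1   12.7] zdown 1.0
    [-72.6 -49.4] 0.122 body [-89.4 -31.9] zdown 0.98
    [-39.4 -83.4] 0.126 body [-72.7 -56.1] zdown 0.92
    [-12.6 -87.8] 0.135 body [-61.  -59.3] zdown 0.86
    [ -1.2 -67.8] 0.138 body [-60.9 -45.2] zdown 0.81
    [-12.4 -33.5] 0.131 body [-77.5 -21.3] zdown 0.8
    [-49.2   2.5] 0.112 body [-113.1    3.1] zdown 0.81
0 40 -40 0.12 [-66.  18.  43. 139. 121.  11. -68.] 6.5 0.7
    [-102.6   13.1] 0.132 body [-104.1   12.7] zdown 1.0
    [-61.5 -71.3] 0.122 body [-81.  -47.6] zdown 0.96
    [ -13.6 -112.8] 0.135 body [-53.3 -77. ] zdown 0.87
    [  25.  -110.6] 0.151 body [-33.  -75.1] zdown 0.79
    [ 39.6 -76.6] 0.156 body [-30.7 -50.8] zdown 0.73
    [ 22.  -31.3] 0.142 body [-52.3 -19. ] zdown 0.73
    [-27.5   3.2] 0.112 body [-97.4   3.9] zdown 0.77
0 40 -40 0.2 [-27.   2.   0. 138.  78.  20. -18.] 0.0 0.0
    [-102.6   13.1] 0.132 body [-104
[... 978 characters left out ...]
8.4] 0.205 body [  36.  -116.7] zdown 0.61
    [161.7 -73.4] 0.237 body [ 68.3 -47. ] zdown 0.47
    [129.9  31.7] 0.203 body [35.9 28.9] zdown 0.52
    [46.  59.6] 0.14 body [-34.5  47.2] zdown 0.67
    [-26.9   3.2] 0.111 body [-96.9   3.9] zdown 0.77
180 40 -40 0.2 [ 39.   7. -68. 139.  87.  27. 155.] 4.6 0.8
    [-102.6   13.1] 0.132 body [-104.1   12.7] zdown 1.0
    [-95.5 -33.8] 0.123 body [-106.1  -22.5] zdown 0.99
    [-77.8 -62.5] 0.127 body [-101.2  -44.1] zdown 0.96
    [-55.6 -71.7] 0.139 body [-93.5 -51.2] zdown 0.92
    [-36.2 -61.9] 0.157 body [-88.3 -44.2] zdown 0.87
    [-26.8 -36. ] 0.175 body [-90.8 -25.6] zdown 0.81
    [-32.7   0.8] 0.187 body [-104.5    0.7] zdown 0.76
```

```bash
cat > jrows.py <<'E'
from ik import *
def jrows(q,q1,n,op=21):
    Ts=[fk(q+(q1-q)*t,P,S) for t in np.linspace(0,1,n+1)]
    for a,b in zip(Ts,Ts[1:]):
        D=np.linalg.inv(a)@b;w=R.from_matrix(D[:3,:3]).as_rotvec()
        print(','.join('%g'%v for v in [op,*np.round(D[:3,3]*100,1),*np.round(w,3)])+',',np.degrees(np.linalg.norm(w)).round(1))
if __name__=='__main__':
    q=env.get_state()['joint_pos']
    r=Rt(90+A,40);q0=q.copy();q0[4]=130;q0[5]=20;q0[6]=q[6]-130
    o=ik(box(-40,0,.2),r,q0);print(o[0].round(0));jrows(q,o[0],10)
E
python3 jrows.py
```

```text
[-27.   2.   0. 138.  78.  20. -18.]
21,-2.9,1,0,-0.071,-0.074,0.032, 6.2
21,-2.3,1.3,-0.1,-0.079,-0.057,0.026, 5.8
21,-1.6,1.5,-0.2,-0.084,-0.038,0.02, 5.4
21,-0.9,1.5,-0.3,-0.085,-0.019,0.015, 5.1
21,-0.3,1.4,-0.4,-0.083,-0.001,0.01, 4.8
21,0.4,1.2,-0.5,-0.077,0.016,0.006, 4.5
21,0.9,0.9,-0.6,-0.069,0.031,0.002, 4.3
21,1.4,0.4,-0.7,-0.057,0.044,-0.001, 4.1
21,1.8,-0.1,-0.8,-0.044,0.054,-0.003, 4.0
21,2,-0.7,-0.9,-0.029,0.061,-0.005, 3.9
```

Request:
drive_tool(
  moves=[21, -2.9, 1.0, 0, -0.071, -0.074, 0.032, 21, -2.3, 1.3, -0.1, -0.079, -0.057, 0.026, 21, -1.6, 1.5, -0.2, -0.084, -0.038, 0.02, 21, -0.9, 1.5, -0.3, -0.085, -0.019, 0.015, 21, -0.3, 1.4, -0.4, -0.083, -0.001, 0.01, 21, 0.4, 1.2, -0.5, -0.077, 0.016, 0.006],
)

```text
t: 17.8
position: [0.5702, 0.0064, 0.1722]
ee_rot: [151.7, 9.0, 72.6]
wrist_force: [1.2, -1.3, -0.6]
grip_width: 0.0195
```

```bash
python3 - <<'E'
from plan import *
s=env.get_state();print(s['t'],tobox(s['position']),s['position'],s['ee_rot'].round(1),s['joint_pos'].round(1))
E
python3 jrows.py
```

```text
17.8 [-34.5 -75.2] [0.57023823 0.00640045 0.17219777] [151.7   9.   72.6] [-38.3   8.8  17.9 127.4  41.   33.2  21.1]
[-40.   2.  13. 138.  78.  20. -18.]
21,0.3,0.4,-0.2,-0.033,0.011,0.004, 2.0
21,0.5,0.3,-0.3,-0.031,0.015,0.003, 2.0
21,0.6,0.3,-0.3,-0.029,0.018,0.003, 2.0
21,0.7,0.2,-0.3,-0.027,0.021,0.002, 2.0
21,0.8,0.1,-0.4,-0.024,0.023,0.002, 1.9
21,0.9,-0,-0.4,-0.022,0.026,0.001, 1.9
21,0.9,-0.2,-0.4,-0.019,0.028,0, 1.9
21,1,-0.3,-0.4,-0.016,0.029,0, 1.9
21,1.1,-0.4,-0.4,-0.012,0.031,-0, 1.9
21,1.1,-0.5,-0.4,-0.009,0.032,-0.001, 1.9
```

Working: j5 is following (41°). Now the rest of the flip, with pairs of steps merged.

Request:
drive_tool(
  moves=[21, 0.8, 0.7, -0.5, -0.064, 0.026, 0.007, 21, 1.3, 0.5, -0.6, -0.056, 0.039, 0.005, 21, 1.7, 0.1, -0.8, -0.046, 0.049, 0.003, 21, 1.9, -0.5, -0.8, -0.035, 0.057, 0, 21, 2.2, -0.9, -0.8, -0.021, 0.063, -0.001, 21, 0, 0, 0, 0, 0, 0],
)

```text
t: 18.55
position: [0.5714, 0.0901, 0.1921]
ee_rot: [139.5, -2.1, 80.0]
wrist_force: [0.9, -1.0, -0.4]
grip_width: 0.0197
```

```bash
cat > desc.py <<'E'
from jrows import *
import sys
s=env.get_state();q=s['joint_pos'];print(s['t'],tobox(s['position']),s['position'],s['ee_rot'].round(1),q.round(1))
x,z,tilt=map(float,sys.argv[1:4]);n=int(sys.argv[4])
r=Rt(90+A,tilt);d=r.apply([0,0,1]);p=box(x,0,z)-.011*d   # x,z of tip centre
T=fk(q,P,S);print('model err',((T[:3,3]-s['position'])*1e3).round(1))
o=ik(p+T[:3,3]-s['position'],r,q);print('ik',o[0].round(0),o[1:])
rows(p,90+A,tilt,n,21)
E
python3 desc.py -40 .06 38 5
```

```text
18.55 [-48.8   7.3] [0.57135484 0.0901259  0.19209117] [139.5  -2.1  80. ] [-46.6   3.4  17.9 136.6  75.7  22.4 -17.5]
model err [19.   2.8 17.5]
ik [-29.  19.   4. 138. 119.  20. -61.] (np.float64(0.01599134621410004), np.float64(0.0032136396605778332))
step mm 24.730775288938442 deg 0.6635580791430876
21,-0.24,-1.57,1.9,0.0086,-0.0071,-0.003, 
21,-0.22,-1.55,1.91,0.0086,-0.0071,-0.003, 
21,-0.2,-1.54,1.93,0.0086,-0.0071,-0.003, 
21,-0.18,-1.52,1.94,0.0086,-0.0071,-0.003, 
21,-0.16,-1.5,1.96,0.0086,-0.0071,-0.003,
```

Request:
drive_tool(
  moves=[21, -0.2, -1.6, 1.9, 0.009, -0.007, -0.003, 21, -0.2, -1.6, 1.9, 0.009, -0.007, -0.003, 21, -0.2, -1.5, 1.9, 0.009, -0.007, -0.003, 21, -0.2, -1.5, 1.9, 0.009, -0.007, -0.003, 21, -0.2, -1.5, 2.0, 0.009, -0.007, -0.003, 21, 0, 0, 0, 0, 0, 0],
)

```text
t: 19.3
position: [0.5729, 0.0808, 0.0683]
ee_rot: [142.1, 0.1, 79.2]
wrist_force: [-0.4, -0.7, -0.3]
grip_width: 0.0193
```

```bash
python3 desc.py -38 .010 38 5; python3 chk.py 7 | grep side
```

```text
19.3 [-45.5  -1.6] [0.57294589 0.08076039 0.0683219 ] [1.421e+02 1.000e-01 7.920e+01] [-39.1  20.4  12.3 138.7 114.8  20.9 -60.6]
model err [ 5.1 -2.8  8.3]
ik [ -59.   33.   36.  139.  165.   18. -118.] (np.float64(1.4895551208794044), np.float64(0.16145772804036715))
step mm 9.937341572769974 deg 0.05446472525512921
21,0.04,-0.6,0.79,-0.0004,0.0008,-0.0002, 
21,0.03,-0.6,0.79,-0.0004,0.0008,-0.0002, 
21,0.03,-0.6,0.79,-0.0004,0.0008,-0.0002, 
21,0.03,-0.6,0.79,-0.0004,0.0008,-0.0002, 
21,0.03,-0.6,0.79,-0.0004,0.0008,-0.0002, 
side 582.5 [ 433. -128.] [54. 49.] 0.5 box [-144.7 -232.6]
side 152.0 [611.  62.] [72. 22.] 73.9 box [ -4.7 -13.1]
side 196.5 [498. 177.] [78. 35.] 81.9 box [-136.9   79.2]
```

View pics/side7.png

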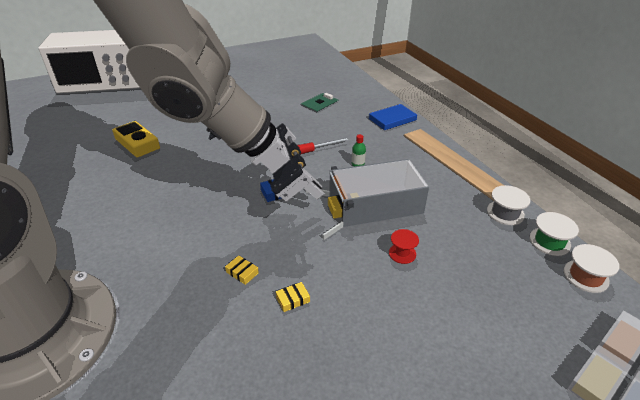

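Now tilted 38° with the pack's rear visible at (335,208). I'll descend behind it.

Request:
drive_tool(
  moves=[21, 0, -0.5, 0.9, 0, 0, 0, 21, 0, -0.5, 0.9, 0, 0, 0, 21, 0, -0.5, 0.8, 0, 0, 0, 21, 0, -0.5, 0.8, 0, 0, 0, 21, 0, -0.5, 0.8, 0, 0, 0, 21, 0, 0, 0, 0, 0, 0],
)

```text
t: 20.15
position: [0.5796, 0.0808, 0.0211]
ee_rot: [142.0, -0.0, 79.3]
wrist_force: [-0.8, -0.2, 0.1]
grip_width: 0.0198
```

```bash
python3 desc.py 28 .010 42 16
```

```text
20.15 [-39.   -0.4] [0.57957624 0.08080257 0.02106117] [142.   -0.   79.3] [-32.1  27.4   4.9 138.3 127.1  26.2 -73.5]
model err [ 2.6 -2.5 10. ]
ik [-24.  31.   1. 135. 141.  30. -82.] (np.float64(0.0025493878153459654), np.float64(0.0005803018819563976))
step mm 3.7331242919842573 deg 0.2508787463772838
21,0,0.28,0.24,-0.0044,0.0001,-0.0001, 
21,0,0.28,0.24,-0.0044,0.0001,-0.0001, 
21,0,0.28,0.25,-0.0044,0.0001,-0.0001, 
21,0,0.28,0.25,-0.0044,0.0001,-0.0001, 
21,0,0.28,0.25,-0.0044,0.0001,-0.0001, 
21,0,0.28,0.25,-0.0044,0.0001,-0.0001, 
21,0,0.28,0.25,-0.0044,0.0001,-0.0001, 
21,0,0.28,0.25,-0.0044,0.0001,-0.0001, 
21,0,0.27,0.25,-0.0044,0.0001,-0.0001, 
21,0,0.27,0.25,-0.0044,0.0001,-0.0001, 
21,0,0.27,0.26,-0.0044,0.0001,-0.0001, 
21,0,0.27,0.26,-0.0044,0.0001,-0.0001, 
21,0,0.27,0.26,-0.0044,0.0001,-0.0001, 
21,0,0.27,0.26,-0.0044,0.0001,-0.0001, 
21,0,0.27,0.26,-0.0044,0.0001,-0.0001, 
21,0,0.27,0.26,-0.0044,0.0001,-0.0001,
```

Request:
drive_tool(
  moves=[21, 0, 0.28, 0.25, -0.006, 0, 0, 21, 0, 0.28, 0.25, -0.006, 0, 0, 21, 0, 0.28, 0.25, -0.006, 0, 0, 21, 0, 0.28, 0.25, -0.006, 0, 0, 21, 0, 0.28, 0.25, -0.006, 0, 0, 21, 0, 0.28, 0.25, -0.006, 0, 0, 21, 0, 0.28, 0.25, -0.006, 0, 0, 21, 0, 0.28, 0.25, -0.006, 0, 0, 21, 0, 0.28, 0.25, -0.006, 0, 0],
)

```text
t: 21.28
position: [0.6131, 0.0748, 0.0202]
ee_rot: [138.9, -0.1, 79.3]
wrist_force: [-3.6, 0.5, 3.1]
grip_width: 0.0199
```

```bash
python3 desc.py 33 .010 44 9
python3 - <<'E'
from plan import *
a=shot('scene')['image'][150:290,220:420];b=shot('side')['image'][130:270,230:430]
cv2.imwrite('pics/c8.png',np.hstack([cv2.resize(i,(400,280),interpolation=cv2.INTER_CUBIC) for i in (a,b)]));print(env.get_state()['wrist_force'])
E
```

```text
21.275 [-4.9 -0.1] [0.61312886 0.07478129 0.02015242] [ 1.389e+02 -1.000e-01  7.930e+01] [-29.4  29.9   3.7 136.2 131.5  29.6 -76.1]
model err [ 4.7 -6.  12.2]
ik [-23.  32.   1. 136. 143.  33. -84.] (np.float64(0.001980974421929274), np.float64(0.00046189989313781234))
step mm 3.3748281659136135 deg 0.3181834659935925
21,0,0.24,0.24,-0.0055,0.0001,-0.0002, 
21,0,0.24,0.24,-0.0055,0.0001,-0.0002, 
21,0,0.23,0.24,-0.0055,0.0001,-0.0002, 
21,0,0.23,0.24,-0.0055,0.0001,-0.0002, 
21,0,0.23,0.25,-0.0055,0.0001,-0.0002, 
21,0,0.23,0.25,-0.0055,0.0001,-0.0002, 
21,0,0.23,0.25,-0.0055,0.0001,-0.0002, 
21,0,0.23,0.25,-0.0055,0.0001,-0.0002, 
21,0,0.23,0.25,-0.0055,0.0001,-0.0002, 
[-1.31856809 -0.37701578  1.19402697]
```

View pics/c8.png

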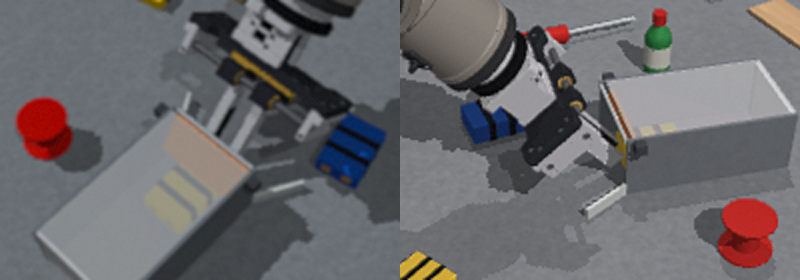

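The pack shows through the roof with the flap lying on it, the fingers are under the rod and the force is low. I'll go on steadily to about 39 mm rear depth.

Request:
drive_tool(
  moves=[21, 0, 0.24, 0.24, -0.005, 0, 0, 21, 0, 0.24, 0.24, -0.005, 0, 0, 21, 0, 0.24, 0.24, -0.005, 0, 0, 21, 0, 0.24, 0.24, -0.005, 0, 0, 21, 0, 0.24, 0.25, -0.005, 0, 0, 21, 0, 0.23, 0.25, -0.005, 0, 0, 21, 0, 0.23, 0.25, -0.005, 0, 0],
)

```text
t: 22.25
position: [0.6365, 0.0703, 0.0185]
ee_rot: [136.9, -0.0, 79.3]
wrist_force: [-4.1, 1.1, 3.3]
grip_width: 0.0198
```

Request:
drive_tool(
  moves=[21, 0, 0.23, 0.25, -0.005, 0, 0, 21, 0, 0.23, 0.25, -0.005, 0, 0, 21, 0, 0.2, 0.2, -0.005, 0, 0, 21, 0, 0, 0, 0, 0, 0],
)

```text
t: 22.75
position: [0.6459, 0.0685, 0.018]
ee_rot: [136.0, -0.1, 79.3]
wrist_force: [-1.5, -0.2, 0.9]
grip_width: 0.0195
```

```bash
python3 desc.py 33 .010 44 9|head -1
python3 - <<'E'
from plan import *
a=shot('scene')['image'][150:290,220:420];b=shot('side')['image'][130:270,230:430]
cv2.imwrite('pics/c9.png',np.hstack([cv2.resize(i,(400,280),interpolation=cv2.INTER_CUBIC) for i in (a,b)]));print(env.get_state()['wrist_force'])
E
```

```text
22.75 [28.4 -0.2] [0.64588175 0.06853997 0.01796689] [ 1.36e+02 -1.00e-01  7.93e+01] [-27.1  32.5   3.1 134.  135.1  32.5 -78. ]
[-1.19590514 -0.34426622  0.52425343]
```

View pics/c9.png

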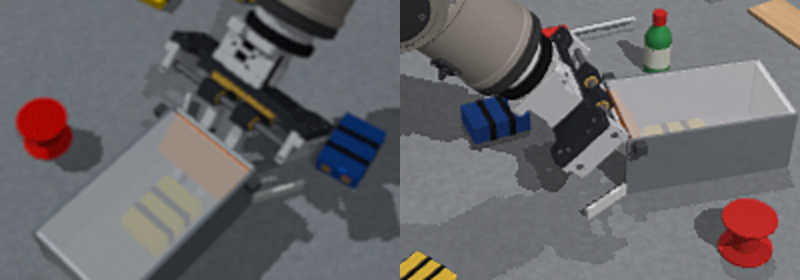

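Rear depth is about 42 mm and the flap lies on the fingers. I'll withdraw along the same path.

Request:
drive_tool(
  moves=[21, 0, -0.24, -0.24, 0.005, 0, 0, 21, 0, -0.36, -0.36, 0.007, 0, 0, 21, 0, -0.48, -0.48, 0.01, 0, 0, 21, 0, -0.48, -0.48, 0.01, 0, 0, 21, 0, -0.48, -0.48, 0.01, 0, 0, 21, 0, -0.5, -0.48, 0.01, 0, 0, 21, 0, -0.52, -0.48, 0.012, 0, 0, 21, 0, -0.54, -0.48, 0.012, 0, 0, 21, 0, -0.54, -0.48, 0.012, 0, 0, 21, 0, -0.56, -0.48, 0.012, 0, 0],
)

```text
t: 24.1
position: [0.5817, 0.0807, 0.0201]
ee_rot: [141.8, -0.1, 79.3]
wrist_force: [0.3, 0.2, 0.5]
grip_width: 0.0194
```

```bash
python3 desc.py -45 .06 38 3
python3 - <<'E'
from plan import *
a=shot('scene')['image'][150:290,220:420];b=shot('side')['image'][130:270,230:430]
cv2.imwrite('pics/c10.png',np.hstack([cv2.resize(i,(400,280),interpolation=cv2.INTER_CUBIC) for i in (a,b)]))
E
```

```text
24.1 [-36.9  -0.1] [0.58167887 0.08071652 0.02012632] [ 1.418e+02 -1.000e-01  7.930e+01] [-31.7  27.6   4.5 138.1 127.5  26.6 -73.8]
model err [ 2.8 -2.6 10.3]
ik [-62.  23.  39. 139. 142.  11. -91.] (np.float64(6.998642095025566), np.float64(0.7026863305824721))
step mm 16.91942674157111 deg 0.0806730145030907
21,0,0.61,-1.58,0.0012,0.0002,-0.0007, 
21,0,0.61,-1.58,0.0012,0.0002,-0.0007, 
21,0,0.61,-1.58,0.0012,0.0002,-0.0007,
```

Request:
drive_tool(
  moves=[21, 0, 1.2, -1.8, 0, 0, 0, 21, 0, 1.2, -1.8, 0, 0, 0, 21, 0, 1.3, -1.8, 0, 0, 0, 21, 0, 1.4, -1.8, 0, 0, 0, 21, 0, 1.4, -1.8, 0, 0, 0, 21, 0, 1.4, -1.8, 0, 0, 0, 21, 0, 0, 0, 0, 0, 0, 21, 0, 0, 0, 0, 0, 0],
)

```text
t: 25.2
position: [0.5773, 0.0815, 0.1534]
ee_rot: [141.7, -0.1, 79.3]
wrist_force: [-0.8, -0.2, 0.3]
grip_width: 0.0199
```

```bash
python3 chk.py 11
python3 - <<'E'
from plan import *; from m import blobs
c=shot('scene');d=shot('side');a=c['image'][150:290,220:420];b=d['image'][130:270,230:430]
cv2.imwrite('pics/c11.png',np.hstack([cv2.resize(i,(400,280),interpolation=cv2.INTER_CUBIC) for i in (a,b)]))
for k in (c,d):
  for z,lo,hi in ((.07,(5,60,60),(18,255,255)),(.03,(0,150,60),(4,255,255))):
    for o in blobs(k,lo,hi,z,30,close=3):
      if 450<o[2][0]<800 and -200<o[2][1]<400: print(z,*o)
E
```

```text
25.2 [-41.4  -0.2] [0.5773 0.0815 0.1534] [ 1.417e+02 -1.000e-01  7.930e+01] [-0.8 -0.2  0.3] [-52.   9.  26. 136.  79.  19. -21.]
scene 218.5 [ 442. -111.] [55. 38.] 1.7 box [-139.  -214.2]
scene 695.5 [528. 194.] [51. 80.] 89.6 box [-110.5  101.4]
side 583.0 [ 433. -128.] [55. 49.] 0.8 box [-144.7 -232.6]
side 573.0 [518. 176.] [75. 74.] 87.9 box [-117.1   81.9]
0.07 [326. 222.] 50.5 [623.  79.] [91.  5.] 79.1
0.03 [356. 309.] 60.0 [734. 213.] [19. 15.] 29.5
0.03 [434. 295.] 542.5 [629. 325.] [ 23. 102.] 87.7
0.03 [242. 214.] 603.0 [684. -97.] [78. 53.] 53.6
0.07 [337. 196.] 303.0 [605.  45.] [145.  26.] 79.2
0.03 [403. 246.] 748.5 [ 677. -108.] [96. 54.] 53.1
0.03 [360. 138.] 33.0 [790. 280.] [36. 13.] 61.6
```

View pics/c11.png

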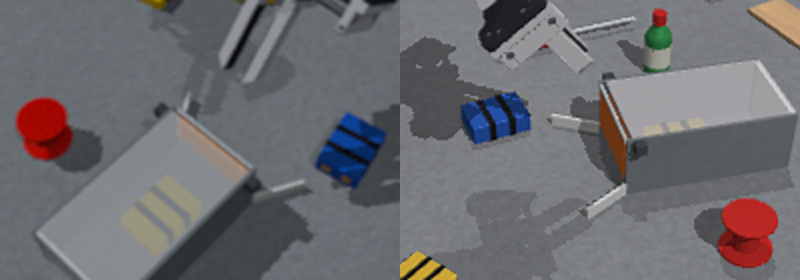

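The flap is shut: its orange blobs match the start view, side (337,196) at 303 px both times. The pack is inside behind it, the blue pack, reel, bottle and screwdriver haven't moved, and the arm touches nothing.

```bash
python3 -c "
from station import workorder;print(workorder.finish_job())"
```

```text
the job is handed in; nothing more can be done
None
```

The yellow pack is inside the return box, flat on the bench, with the flap shut behind it, and the job is handed in. The clock stood at about 25 s of the 54 s allowed.

**How it went:** I pushed the largest yellow pack sideways with two fingertips until it was square in front of the mouth. Then I pushed it upright under the flap. I finished with the fingers tilted 38–44° under the hinge rod, to a rear depth of about 42 mm, and drew them out along the same path. Between pushes the fingers left the pack twice. The first time was a trial tilt that stopped at the wrist joint's range. The second was to turn the wrist over so the tilt could be reached.

**Last checks:**
- **Flap:** its orange blob in the side view was the same as at the start, 303 px in the same place.
- **Pack:** it shows through the clear roof, well behind the flap. The 42 mm depth comes from the fingertip position, not from measuring the pack itself.
- **Other things:** the blue pack was at its starting position, to the millimetre or two I can measure. The reel, bottle and screwdriver looked unmoved, but I did not compare their positions with the start.
- **Forces:** the largest wrist reading, taken at the end of each move, was about 6 N. After the fingers were lifted clear it was about zero.

**What disagreed:** the two fixed cameras differed by up to about 20 mm sideways on the packs, mostly because side faces were included in the side view. I relied on the wrist view and the fingertip contact position instead.

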